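# Slide the loaded tray over the step and home against the buffer

### The arm

A 7-joint arm with a two-finger parallel gripper is mounted at the origin on the work surface; the furniture and walls round the work are solid. World frame = base frame: x ahead of the robot, y to its left, z up, the work surface at z = 0. Lengths are in mm, angles in rad, forces in N, time in s.
With the tool pointing down it reaches from about 400 to 875 mm from the base axis. Payload 4.4 kg.
Tool frame: the origin (TCP) lies midway between the tips of the shut fingers; the grasp point (between the pads) lies ctrl.grip_depth behind it (ctrl.grip_depth is the distance from the TCP to the grasp point, in mm); z points along the fingers, y is the line along which they close (so a half turn about z gives the same grasp; the last joint's range is limited). The gripper opens to 85 mm and grips with 20 to 120 N. Pads are 22 mm wide; open, the fingers measure 114 mm over their backs; the gripper's body (76 mm by 85 mm) begins 54 mm behind the grasp point. The pads swing forward as they close: fully open they stand 13 mm farther back than shut.
Start: joints at [1.14, 0.628, 0.038, 1.517, -0.027, 0.996, -0.02], TCP at [231.924, -607.231, 231.313] pointing down, gripper open.
Joint ranges: [-3.06, 3.06], [-0.37, 2.12], [-1.25, 1.32], [0.18, 2.47], [-1.1, 4.24], [0.23, 1.98], [-2.94, 2.94]. Speed limits (rad/s): [2.57, 2.57, 3.14, 3.14, 3.14, 3.14, 3.14].

### API

Orientations are given as [roll, pitch, yaw] about the fixed x, y, z axes, in that order (R = Rz(yaw) Ry(pitch) Rx(roll)).
In Python, from cell import ctrl gives the robot as it stands.
- The arm moves only by the tool carry_out, never from a script. Its argument "deltas" is one flat list of numbers, 7 for each row, row after row: the turn, a rotation vector about the tool's x, y, z in degrees, then the shift along the tool's x, y, z in m, then the closure, from -1 (fully open) to 1 (shut). In form: [wx, wy, wz, dx, dy, dz, claw, wx, wy, wz, dx, dy, dz, claw, ...]. A call has 1 to 12 rows; each row shifts and turns the commanded pose from where the row before left it, along the tool's axes as they then stand; what a row does not reach is not made up. A row lasts 1/8 s, in which the tool goes at most 62.5 mm and 10.7 degrees, less where a joint would pass 70% of its speed; a pose out of reach is approached as far as the arm can. A call with a gripper value outside its range is refused whole. The fingers move at their own pace and stop on an object; the grip force is fixed at half the most. Time passes only in rows, so rows that do not move let the fingers close. It gives the time, the measured TCP pose, the force, the opening and the grip force at its end, in the units of the state.
- ctrl.read_state(): the state, without advancing time (a new reading comes with each control period).
- ctrl.get_image(name): name is "scene" or "top" or "wrist"; returns the picture (400x640x3 uint8, red, green, blue); there is no depth.
- ctrl.calibration(name): a dict with "mtx" (3x3 intrinsics, pixels), "R" (3x3) and "t" (3): a world point X has camera coordinates R X + t. Camera axes: x right, y down, z forward; pixel columns grow to the right and rows downward; lengths in mm; the calibration is good to about 2 mm. A picture is of the moment at which its call begins: read the wrist's pose just before it. calibration takes no time and is no camera call; for the wrist camera it gives the pose at the moment of the call.
- ctrl.finish_job(): hands the job in; it is judged then, once.
The state is a dict: "clock": time; "qpos": joint angles; "qd": joint speeds; "tau": joint torques, N m; "eef_pos": TCP position; "tool_rot": TCP orientation; "force": force on the tool from outside, world axes, zero at the start; "torque": the same for the moment, N m; "width": finger opening in mm; "gripper_force": force on a finger pad.
Only numpy, scipy, OpenCV 4.12 (cv2) and the standard library are available. Lean on these libraries where they do the work, as an engineer would, in place of code of your own. Each camera call takes 0.05 s, during which the arm holds its last target. There are 200 camera calls.

### The job

Push the small tray, with the bottle standing in it, along the bench and up over the step onto the raised plate between the guides; keep it sliding, never lift it, do not let the bottle tip, and if the tray catches do not force it (stay under 20 N). Carry on until the tray bears on the sprung buffer, press it home there with about 8 N for a second (never more than 15 N on the buffer), then back away slowly so that the tray stays resting against the buffer, and leave the two loose castings beside it alone.

Things in the scene. Friction and masses are not known exactly. Their poses are not given: they have to be found in the camera images.
- receiver: Fixed steel plate 3 mm high, 152 mm long, 168 mm wide, with a square step up from the bench at its near edge. Origin: bench height, middle of the step edge; x points along the plate away from the step, the way the tray must go; y left, z up. A stop bracket closes its far end.
- guide_mouth (a point): Point on the plate's middle line and top face, 37 mm past the step edge, where the straight black plastic side guides begin. They are 13 mm high above the plate, 114 mm clear apart, and end 122 mm past the step. Before them flared ends open to about 140 mm at 6 mm past the step. Bring the tray in on the middle line, within 2 mm: pushed in off the line its corner can catch on a flare.
- stop: Fixed aluminium bracket 12x60x30 mm across the plate's end; origin on the plate, mid face towards the step, 140 mm past the step. Its screw holds a black rubber buffer, 11 mm across, 14 mm above the bench. The screw's setting is not measured: the free buffer face stands 104 to 122 mm past the step. The buffer gives on a damped spring, 3 N per mm, bottoming after 6 mm; the screw is rigid.
- tray: Loose aluminium tray 100 mm long (x), 110 mm wide (y), 0.36 to 0.54 kg, walls 3 mm. Origin: centre, at the height of its underside. On two slippery plastic skids, turned up at the nose (+x), it rides up the step under a steady push (sliding and climbing take under 8 N); floor top 7 mm up, front wall 22 mm high. Starts nose to the step, up to 0.1 rad askew and 6 mm off the middle line.
- push_wall (a point): Outside face of the tray's rear (-x) wall, mid width, 18 mm above its underside, 50 mm behind the tray's origin. The wall is plain and upright, 110 mm wide, from 4 to 32 mm up: the place to push. Two fingertips held apart against it square the tray up. Pads grip it well sideways: a slanting push carries the tray sideways too.
- bottle: Plastic bottle, 36 mm across and 95 mm tall, about 0.1 kg, standing loose in the tray, its centre about 20 mm ahead of the tray's centre (70 mm ahead of the outside of the rear wall). Origin: centre of its underside; z up along the bottle.
- slide_cap: Bystander: loose round metal cap, 39 mm across, 34 mm high, left of the receiver. Origin: centre of its underside.
- tap_body: Bystander: loose cast fuel cock body, 43 x 67 x 55 mm, right of the receiver. Origin: centre of its underside.
Things that resemble listed ones, but are neither listed nor needed, are in the scene too. Several things look just like the tray: the one meant starts nearest to the robot's base. There is more than one size of the bottle; the job needs the smaller.

How it is judged (in metres and radians):
On the way, in this order (a step that is already met when the one before it is completed fails the run):
1. the whole tray has slid over the step onto the raised plate (x of tray in the frame of receiver above 0.052 m and z of tray in the frame of receiver between 0.0015 and 0.006 m).
2. the tray is pressed on the buffer with more than 4 N for 0.3 s (contact force between tray and stop above 4 N), for 0.3 s.
At the end, for the whole second after the job is handed in: The tray lies flat (within 0.04 rad) and wholly on the raised plate, square between the guides within 0.08 rad, at rest and still bearing on the buffer with more than 0.2 N; the bottle stands upright (within 0.1 rad) on the tray's floor, at rest (all of step 1 and contact force between tray and stop above 0.2 N and angle between the x axis of tray and the x axis of receiver, either way round below 0.08 rad and angle between tray's own z axis and vertical below 0.04 rad and angle between bottle's own z axis and vertical below 0.1 rad and horizontal distance between bottle and tray below 0.05 m and z of bottle in the frame of tray below 0.012 m and linear speed of each of tray, bottle below 0.01 m/s); the robot touches nothing.
It fails at once if the tray pressed on the buffer with more than 15 N (contact force between tray and stop above 15 N).
It fails at once if the fingers pressed the tray with more than 22 N (caught at the step or guides and forced) (contact force between the fingers and tray above 22 N).
It fails at once if the tray lifted off the surfaces or tipped instead of slid (height (world z) of tray above 0.012 m or angle between tray's own z axis and vertical above 0.15 rad).
It fails at once if the bottle tipped (angle between bottle's own z axis and vertical above 0.3 rad).
It fails at once if a loose casting beside the work was moved (distance of any of slide_cap, tap_body from where it was at the start of the episode above 0.015 m).
It also fails if it takes over 48 s, if anything falls off the work surface, if the arm or the gripper's body presses on something with over 40 N, if the wrist force passes 120 N, or if a joint passes its speed limit or range.

## Working session

There is one attempt and no reset: what is moved stays moved. The work goes in short steps, Python scripts to look and compute and a tool call to move; the robot and the scene stay as the last step left them, time stands still between calls to the robot, and variables do not carry over. Pictures are saved under pics/ and viewed, at most 10 in all, crops included, and the job is handed in when it is done.

Besides the shell and the picture viewer there is one more tool, called after "Request:" as name(argument=value, ...), one argument or row to a line, values as JSON. carry_out: Moves the arm, as the interface text tells. Its arguments: {"type":"object","properties":{"deltas":{"type":"array"}},"required":["deltas"]}

```bash
mkdir -p pics; python3 - <<'E'
from cell import ctrl
import cv2
s=ctrl.read_state();print({k:s[k] for k in('clock','eef_pos','tool_rot','force','width')},ctrl.grip_depth)
for n in('scene','top'):
    im=ctrl.get_image(n);cv2.imwrite(f'pics/{n}0.png',im[:,:,::-1])
    c=ctrl.calibration(n);print(n,c)
E
```

```text
{'clock': 0.0, 'eef_pos': array([ 231.71774243, -606.63606749,  230.39869075]), 'tool_rot': array([-3.13971578e+00, -2.47246860e-05,  3.64777531e-01]), 'force': array([-0.62286565,  0.21105657, -0.59791631]), 'width': 85.74765633530579} 18.700000000000003
scene {'mtx': array([[415.50147298,   0.        , 313.70441817],
       [  0.        , 415.50147298, 191.22682737],
       [  0.        ,   0.        ,   1.        ]]), 'R': array([[ 0.84011029, -0.54232794, -0.009752  ],
       [-0.35468086, -0.53564946, -0.7663427 ],
       [ 0.41038541,  0.64727124, -0.64235797]]), 't': array([-418.419243  ,  316.74056911,  555.31677375])}
top {'mtx': array([[489.62515635,   0.        , 323.81129583],
       [  0.        , 489.62515635, 209.49987356],
       [  0.        ,   0.        ,   1.        ]]), 'R': array([[-9.73541255e-03, -9.99952215e-01, -8.88781021e-04],
       [-9.90228150e-01,  9.76438855e-03, -1.39114588e-01],
       [ 1.39116619e-01, -4.74241918e-04, -9.90275892e-01]]), 't': array([153.76232399, 580.19208899, 825.40557865])}
```

View pics/top0.png

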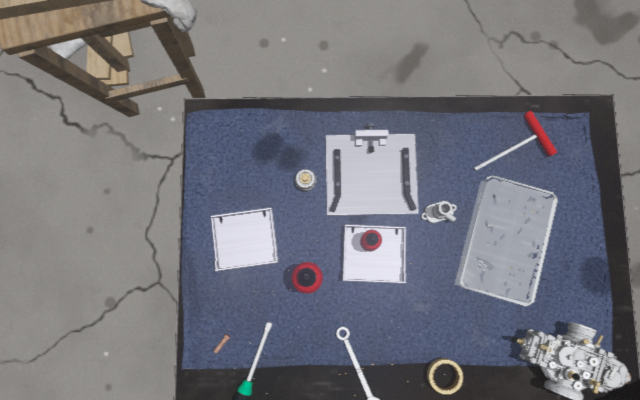

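View pics/scene0.png

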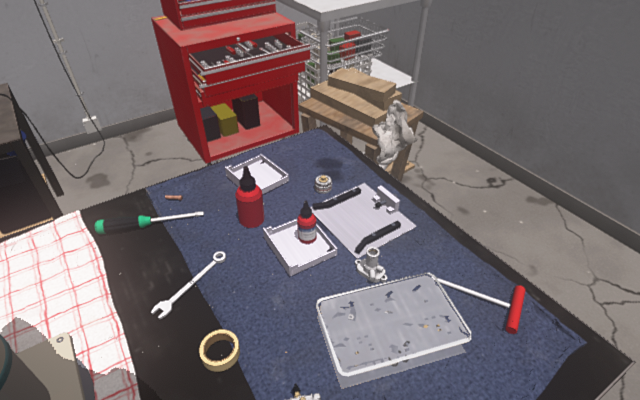

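In the top view there are two candidate trays. One is at (375,254), with the small red bottle at (371,240), nose to the plate at (371,175). The other is empty, at (244,240). The bottle at (306,278) is the larger one. The tray at (375,254) fits, because it sits at the step and holds the smaller bottle. I'll confirm that in a crop and check its distance from the base.

```bash
cat > h.py <<'E'
import numpy as np,cv2
from cell import ctrl
def ray(name,px,z,c=None):
    c=c or ctrl.calibration(name);K,R,t=c['mtx'],c['R'],c['t']
    d=R.T@np.linalg.inv(K)@np.array([*px,1.]);o=-R.T@t
    return o+d*(z-o[2])/d[2]
def proj(name,X,c=None):
    c=c or ctrl.calibration(name);p=(c['R']@np.atleast_2d(X).T+c['t'][:,None]);p=c['mtx']@p
    return (p[:2]/p[2]).T
E
python3 - <<'E'
from h import *
im=cv2.imread('pics/top0.png')
for p in((375,254),(244,240)):
    w=ray('top',p,7);print(p,w.round(),np.hypot(*w[:2]).round())
cr=im[115:295,300:450];cv2.imwrite('pics/crop.png',cv2.resize(cr,None,fx=3.3,fy=3.3,interpolation=cv2.INTER_CUBIC))
E
```

```text
(375, 254) [504.  56.   7.] 507.0
(244, 240) [532. 294.   7.] 608.0
```

View pics/crop.png

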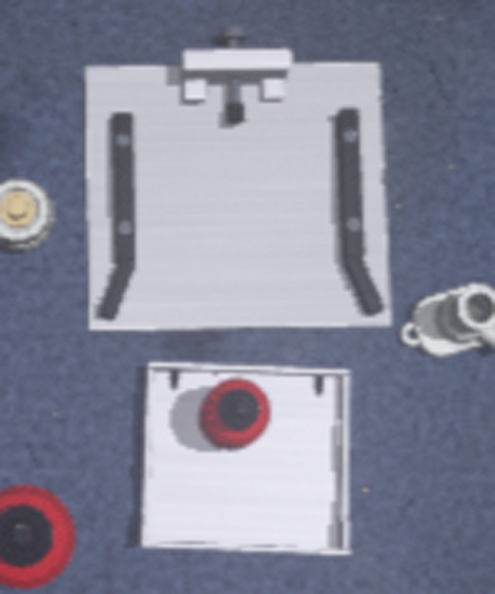

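The tray with the small bottle is confirmed: it is the nearer one (507 against 608 mm). Crop corners: plate (86,67), (381,63), (391,324), (90,328). Tray rim (147,363), (351,371), (351,552), (142,547). Next I fit the poses.

```bash
cat >> h.py <<'E'
from scipy.optimize import least_squares
PL=np.array([[152,84,3],[152,-84,3],[0,-84,3],[0,84,3]],float)
TR=np.array([[50,55,22],[50,-55,22],[-50,-55,32],[-50,55,32]],float)
def tf(p,M):
    c,s=np.cos(p[2]),np.sin(p[2]);return M@np.array([[c,s,0],[-s,c,0],[0,0,1]])+[p[0],p[1],0]
def fit(M,px,cal,p0):
    r=least_squares(lambda p:(proj('',tf(p,M),cal)-px).ravel(),p0,x_scale=[1,1,.01],loss='soft_l1');return r.x,r.fun.reshape(-1,2)
E
python3 - <<'E'
from h import *
c=ctrl.calibration('top')
f=lambda a:np.array(a)/3.3+[300-.35,115-.35]
pl,e1=fit(PL,f([(86,67),(381,63),(391,324),(90,328)]),c,[550,60,0])
tr,e2=fit(TR,f([(147,363),(351,371),(351,552),(142,547)]),c,[500,56,0])
print(pl,e1.round(1),tr,e2.round(1))
co,si=np.cos(pl[2]),np.sin(pl[2]);d=tr[:2]-pl[:2];print('tray in rec',co*d[0]+si*d[1],-si*d[0]+co*d[1],tr[2]-pl[2])
for n,p,z in(('cap',(16,205),34),('tap',(470,310),50),('bigbottle',(22,535),90),('bot',(238,408),90),('buffer tip',(234,122),14)):print(n,ray('top',f([p])[0],z).round(1))
E
```

```text
[5.78041276e+02 5.82590856e+01 3.28728777e-03] [[ 0.2 -0.4]
 [-0.2 -0.4]
 [-0.   0.4]
 [ 0.1  0.4]] [ 5.04486412e+02  5.85042943e+01 -4.47398168e-02] [[ 0.2 -0.3]
 [-0.4 -0.6]
 [-0.2  0.8]
 [ 0.3  0.1]]
tray in rec -73.55366042379988 0.4870028702386837 -0.048027104597695276
cap [642.4 182.2  34. ]
tap [579.9 -58.8  50. ]
bigbottle [463.9 177.8  90. ]
bot [525.9  69.3  90. ]
buffer tip [692.9  60.3  14. ]
```

```bash
python3 - <<'E'
from h import *
from scipy.spatial.transform import Rotation as Ro
s=ctrl.read_state();c=ctrl.calibration('wrist');T=Ro.from_euler('xyz',s['tool_rot']).as_matrix()
print((T.T@(-c['R'].T@c['t']-s['eef_pos'])).round(1),(T.T@c['R'].T).round(2),s['clock'],c['mtx'][0,0])
E
```

```text
[  71.5   -0.3 -142.2] [[ 0.   -0.96 -0.28]
 [ 1.    0.    0.  ]
 [ 0.   -0.28  0.96]] 0.1 320.2609839220052
```

Request:
carry_out(
  deltas=[0,0,0,0.038,-0.0266,0,-1,0,0,0,0.038,-0.0266,0,-1,0,0,0,0.038,-0.0266,0,-1,0,0,0,0.038,-0.0266,0,-1,0,0,0,0.038,-0.0266,0,-1,0,0,0,0.038,-0.0266,0,-1,0,0,0,0.038,-0.0266,0,-1,0,0,0,0.038,-0.0266,0,-1,0,0,0,0.014,-0.043,0,-1,0,0,0,0.014,-0.043,0,-1,0,0,0,0.014,-0.043,0,-1,0,0,0,0.014,-0.043,0,-1],
)

```text
clock: 1.6
eef_pos: [430.6, -117.8, 231.2]
tool_rot: [-3.141, 0.0, 0.365]
force: [0.8, -0.0, -0.2]
width: 85.4
gripper_force: 0.0
```

Request:
carry_out(
  deltas=[0,0,0,0.014,-0.043,0,-1,0,0,0,0.014,-0.043,0,-1,0,0,0,0.014,-0.043,0,-1,0,0,0,0.014,-0.043,0,-1,0,0,-10,0,0,0,-1,0,0,-10,0,0,0,-1,0,0,-10,0,0,0,-1,0,0,-10,0,0,0,-1,0,0,-10,0,0,0,-1,0,0,-10,0,0,0,-1,0,0,-10,0,0,0,-1,0,0,-10,0,0,0,-1],
)

```text
clock: 3.1
eef_pos: [421.6, 61.2, 231.1]
tool_rot: [-3.141, 0.0, 1.767]
force: [0.3, -0.0, -0.3]
width: 85.2
gripper_force: 0.0
```

Request:
carry_out(
  deltas=[0,0,-10,0,0,0,-1,0,0,-10,0,0,0,-1,0,0,-10,0,0,0,-1,0,0,-10,0,0,0,-1,0,0,-10,0,0,0,-1,0,0,-10,0,0,0,-1,0,0,-10,0,0,0,-1,0,0,-9.1,0,0,0,-1,0,0,0,0,0,0,-1],
)

```text
clock: 4.22
eef_pos: [421.7, 61.2, 231.1]
tool_rot: [3.141, -0.001, 3.14]
force: [-0.2, -0.5, -0.5]
width: 85.5
gripper_force: 0.0
```

```bash
python3 - <<'E'
from h import *
import pickle
c=ctrl.calibration('wrist');im=ctrl.get_image('wrist');cv2.imwrite('pics/w1.png',im[:,:,::-1]);pickle.dump(c,open('w1.pkl','wb'))
print(proj('',tf([578,58.3,.0033],PL),c).round(),proj('',tf([504.5,58.5,-.045],TR),c).round())
E
```

```text
[[380. 376.]
 [264. 377.]
 [257. 284.]
 [385. 283.]] [[364. 277.]
 [275. 274.]
 [273. 198.]
 [372. 202.]]
```

View pics/w1.png

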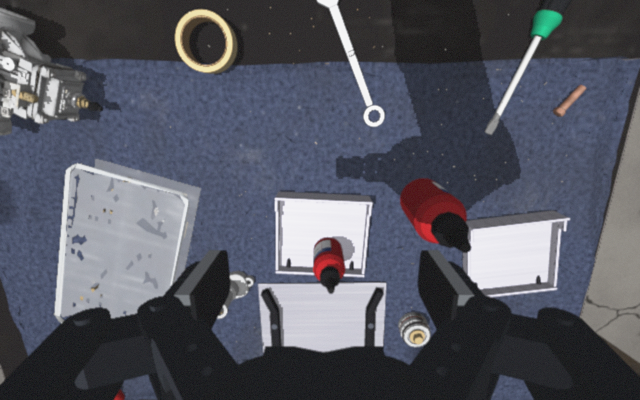

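The wrist view (robot side at the top) shows the tray at (275–372, 193–277), the plate front edge at row 283, the small bottle at (328,262) and the big one at (435,210). I'll check the fit by overlaying it on both views.

```bash
python3 - <<'E'
from h import *
import pickle
cw=pickle.load(open('w1.pkl','rb'));ct=ctrl.calibration('top')
out=[]
for f,c,(x,y,w,h) in(('w1',cw,(250,180,140,120)),('top0',ct,(320,120,110,175))):
    im=cv2.imread(f'pics/{f}.png')[y:y+h,x:x+w];k=400/w;im=cv2.resize(im,None,fx=k,fy=k,interpolation=cv2.INTER_CUBIC)
    for M,p,col in((PL,[578,58.3,.0033],(0,0,255)),(TR,[504.5,58.5,-.045],(0,200,0)),(TR*[1,1,0],[504.5,58.5,-.045],(255,0,0))):
        q=((proj('',tf(p,M),c)-[x,y]+.5)*k).astype(int);cv2.polylines(im,[q],True,col,1)
    o=np.zeros((600,400,3),np.uint8);o[:min(600,im.shape[0])]=im[:600];out.append(o)
cv2.imwrite('pics/ov.png',np.hstack(out))
E
```

```text
(no output)
```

View pics/ov.png

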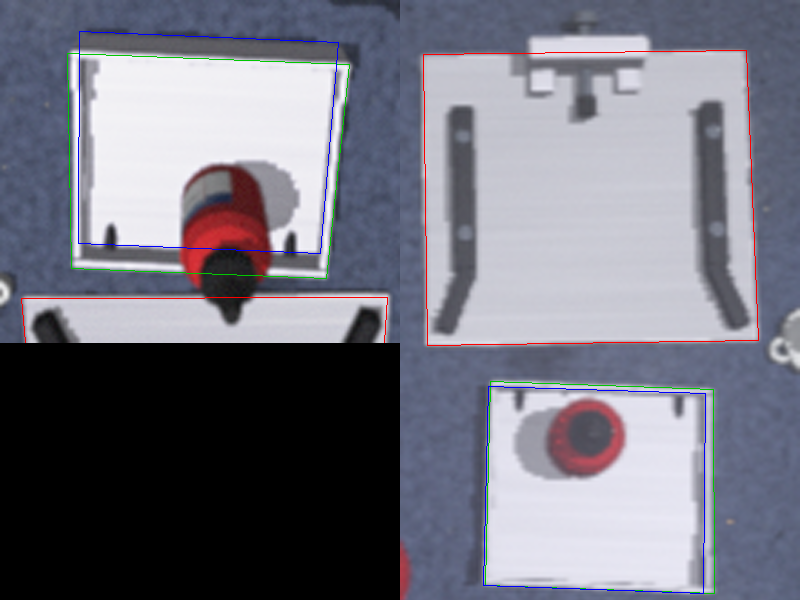

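The fits agree in both views. Receiver at (578, 58.3, 0.003); tray at (504.5, 58.5, −0.045), so about 0.5 mm off the line and 0.048 rad askew. I'll come down behind the rear wall with the tool turned to match the tray.

Request:
carry_out(
  deltas=[0,0,2.6,-0.003,0.001,0.04,-1,0,0,0,0,0,0.05,-1,0,0,0,0,0,0.05,-1,0,0,0,0,0,0.04,-1,0,0,0,0,0,0.03,-1,0,0,0,0,0,0.015,-1,0,0,0,0,0,0.006,-1,0,0,0,0,0,0,-1,0,0,0,0,0,0,-1],
)

```text
clock: 5.4
eef_pos: [425.2, 62.3, 0.6]
tool_rot: [-3.141, 0.001, 3.095]
force: [0.3, -0.8, 0.2]
width: 85.2
gripper_force: 0.0
```

Request:
carry_out(
  deltas=[0,0,0,-0.002,0,0.003,-1,0,0,0,-0.003,0,0,-1,0,0,0,-0.003,0,0,-1,0,0,0,-0.002,0,0,-1,0,0,0,-0.001,0,0,-1,0,0,0,-0.001,0,0,-1,0,0,0,-0.001,0,0,-1,0,0,0,-0.001,0,0,-1,0,0,0,-0.001,0,0,-1],
)

```text
clock: 6.52
eef_pos: [440.0, 61.7, -2.7]
tool_rot: [-3.142, 0.0, 3.096]
force: [0.8, -0.4, 1.0]
width: 85.1
gripper_force: 0.0
```

Request:
carry_out(
  deltas=[0,0,0,-0.001,0,0,-1,0,0,0,-0.001,0,0,-1,0,0,0,-0.001,0,0,-1,0,0,0,-0.001,0,0,-1,0,0,0,-0.001,0,0,-1],
)

```text
clock: 7.15
eef_pos: [444.0, 61.3, -2.7]
tool_rot: [-3.141, -0.001, 3.096]
force: [-1.8, 0.5, 2.2]
width: 85.2
gripper_force: 1.5
```

Request:
carry_out(
  deltas=[0,0,0,-0.001,0,0,-1,0,0,-0.27,-0.0014,-0.0003,0,-1,0,0,-0.27,-0.0014,-0.0003,0,-1,0,0,-0.27,-0.0014,-0.0003,0,-1,0,0,-0.27,-0.0014,-0.0003,0,-1,0,0,-0.27,-0.0014,-0.0003,0,-1,0,0,-0.27,-0.0014,-0.0003,0,-1,0,0,-0.27,-0.0014,-0.0003,0,-1,0,0,-0.27,-0.0014,-0.0003,0,-1,0,0,-0.27,-0.0014,-0.0003,0,-1,0,0,-0.27,-0.0014,-0.0003,0,-1],
)

```text
clock: 8.52
eef_pos: [459.9, 58.0, -2.7]
tool_rot: [-3.142, -0.0, -3.14]
force: [-1.8, -0.3, 0.5]
width: 85.5
gripper_force: 1.1
```

```bash
python3 - <<'E'
from h import *
im=cv2.cvtColor(ctrl.get_image('top'),cv2.COLOR_RGB2BGR);cv2.imwrite('pics/top1.png',im);s=ctrl.read_state();print(s['eef_pos'],s['tool_rot'],s['force'])
c=ctrl.calibration('top');x,y,w,h=335,190,80,110;k=5
im=cv2.resize(im[y:y+h,x:x+w],None,fx=k,fy=k,interpolation=cv2.INTER_CUBIC)
for M,p,col in((PL,[578,58.3,.0033],(0,0,255)),(TR,[518.5,58.1,.0033],(0,200,0))):
    cv2.polylines(im,[((proj('',tf(p,M),c)-[x,y]+.5)*k).astype(int)],True,col,1)
cv2.imwrite('pics/ov1.png',im)
E
```

```text
[460.21955679  58.00627034  -2.67507797] [ 3.14146178e+00  3.82715291e-04 -3.13957619e+00] [-1.84896785  0.20049252  0.00726816]
```

View pics/ov1.png

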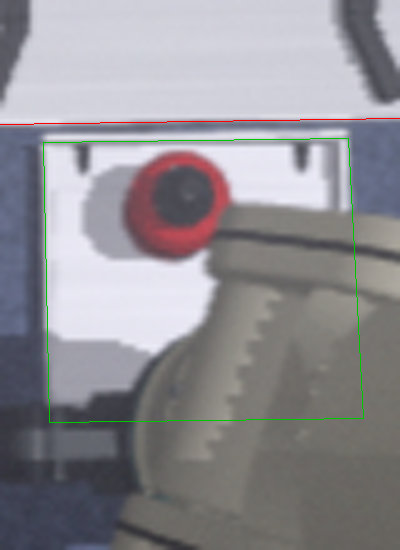

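The overlay matches the tray edges to about 0.5 mm (left 44 px, right 348 px; nose about 1.5 mm ahead of the model), so it is square and on the line. Next, push up to the step and climb.

Request:
carry_out(
  deltas=[0,0,0,-0.0015,0,0,-1,0,0,0,-0.0015,0,0,-1,0,0,0,-0.0015,0,0,-1,0,0,0,-0.0015,0,0,-1,0,0,0,-0.0015,0,0,-1,0,0,0,-0.0015,0,0,-1,0,0,0,-0.0015,0,0,-1],
)

```text
clock: 9.45
eef_pos: [470.4, 58.1, -2.7]
tool_rot: [-3.142, 0.0, -3.14]
force: [-2.4, -0.1, -0.5]
width: 85.5
gripper_force: 1.1
```

Request:
carry_out(
  deltas=[0,0,0,-0.0015,0,0,-1,0,0,0,-0.0015,0,0,-1,0,0,0,-0.0015,0,0,-1],
)

```text
clock: 9.82
eef_pos: [474.9, 58.0, -2.7]
tool_rot: [-3.142, 0.0, -3.14]
force: [-0.6, -0.7, -0.6]
width: 85.3
gripper_force: 1.2
```

Request:
carry_out(
  deltas=[0,0,0,-0.0015,0,0,-1,0,0,0,-0.0015,0,0,-1,0,0,0,-0.0015,0,0,-1,0,0,0,-0.0015,0,0,-1],
)

```text
clock: 10.32
eef_pos: [479.1, 57.9, -2.9]
tool_rot: [-3.141, -0.003, -3.139]
force: [-7.1, 0.9, 1.8]
width: 85.1
gripper_force: 3.6
```

Request:
carry_out(
  deltas=[0,0,0,-0.0015,0,0,-1,0,0,0,-0.0015,0,0,-1,0,0,0,-0.0015,0,0,-1,0,0,0,-0.0015,0,0,-1],
)

```text
clock: 10.82
eef_pos: [487.4, 58.1, -2.7]
tool_rot: [3.141, 0.001, -3.14]
force: [-1.6, 0.1, -2.0]
width: 85.1
gripper_force: 0.9
```

Request:
carry_out(
  deltas=[0,0,0,-0.0015,0,0,-1,0,0,0,-0.0015,0,0,-1,0,0,0,-0.0015,0,0,-1,0,0,0,-0.0015,0,0,-1],
)

```text
clock: 11.32
eef_pos: [492.9, 58.1, -2.7]
tool_rot: [-3.142, -0.0, -3.14]
force: [-1.8, 0.9, -0.7]
width: 85.7
gripper_force: 1.0
```

Request:
carry_out(
  deltas=[0,0,0,-0.0015,0,0,-1,0,0,0,-0.0015,0,0,-1,0,0,0,-0.0015,0,0,-1,0,0,0,-0.0015,0,0,-1],
)

```text
clock: 11.82
eef_pos: [498.9, 58.1, -2.7]
tool_rot: [-3.142, -0.0, -3.14]
force: [-2.6, 0.3, -0.7]
width: 85.7
gripper_force: 1.2
```

Request:
carry_out(
  deltas=[0,0,0,-0.0015,0,0,-1,0,0,0,-0.0015,0,0,-1,0,0,0,-0.0015,0,0,-1,0,0,0,-0.0015,0,0,-1],
)

```text
clock: 12.32
eef_pos: [504.9, 58.1, -2.6]
tool_rot: [-3.142, 0.0, -3.14]
force: [-2.3, -0.8, -0.7]
width: 85.4
gripper_force: 1.3
```

Request:
carry_out(
  deltas=[0,0,0,-0.0015,0,0,-1,0,0,0,-0.0015,0,0,-1,0,0,0,-0.0015,0,0,-1,0,0,0,-0.0015,0,0,-1],
)

```text
clock: 12.82
eef_pos: [510.8, 58.2, -2.7]
tool_rot: [-3.142, -0.0, -3.14]
force: [-3.1, 0.1, 1.3]
width: 85.7
gripper_force: 1.5
```

Request:
carry_out(
  deltas=[0,0,0,-0.0015,0,0,-1,0,0,0,-0.0015,0,0,-1,0,0,0,-0.0015,0,0,-1,0,0,0,-0.0015,0,0,-1],
)

```text
clock: 13.32
eef_pos: [516.9, 58.1, -2.6]
tool_rot: [-3.142, -0.0, -3.14]
force: [-3.6, 0.6, 1.3]
width: 85.5
gripper_force: 1.8
```

Request:
carry_out(
  deltas=[0,0,0,-0.0015,0,0,-1,0,0,0,-0.0015,0,0,-1,0,0,0,-0.0015,0,0,-1,0,0,0,-0.0015,0,0,-1,0,0,0,-0.0015,0,0,-1],
)

```text
clock: 13.95
eef_pos: [525.3, 58.3, -2.6]
tool_rot: [3.141, 0.001, -3.14]
force: [-2.0, 0.8, 1.2]
width: 85.5
gripper_force: 1.2
```

Request:
carry_out(
  deltas=[0,0,0,-0.0015,0,0,-1,0,0,0,-0.0015,0,0,-1,0,0,0,-0.0015,0,0,-1,0,0,0,-0.0015,0,0,-1,0,0,0,-0.0015,0,0,-1],
)

```text
clock: 14.58
eef_pos: [531.9, 58.2, -2.7]
tool_rot: [-3.142, -0.0, -3.14]
force: [-2.2, 0.2, 2.3]
width: 85.2
gripper_force: 1.5
```

Request:
carry_out(
  deltas=[0,0,0,-0.0015,0,0,-1,0,0,0,-0.0015,0,0,-1,0,0,0,-0.0015,0,0,-1,0,0,0,-0.0015,0,0,-1,0,0,0,-0.0015,0,0,-1],
)

```text
clock: 15.2
eef_pos: [539.4, 58.2, -2.7]
tool_rot: [-3.142, 0.0, -3.14]
force: [-3.8, -0.0, 4.2]
width: 85.6
gripper_force: 1.6
```

Request:
carry_out(
  deltas=[0,0,0,-0.0015,0,0,-1,0,0,0,-0.0015,0,0,-1,0,0,0,-0.0015,0,0,-1,0,0,0,-0.0015,0,0,-1,0,0,0,-0.0015,0,0,-1],
)

```text
clock: 15.82
eef_pos: [546.9, 58.2, -2.7]
tool_rot: [3.142, -0.0, -3.14]
force: [-2.9, 0.1, 2.9]
width: 85.2
gripper_force: 1.6
```

Request:
carry_out(
  deltas=[0,0,0,-0.0015,0,0,-1,0,0,0,-0.0015,0,0,-1,0,0,0,-0.0015,0,0,-1,0,0,0,-0.0015,0,0,-1,0,0,0,-0.0015,0,0,-1],
)

```text
clock: 16.45
eef_pos: [554.4, 58.2, -2.7]
tool_rot: [3.142, 0.0, -3.14]
force: [-2.2, 1.0, 2.3]
width: 85.2
gripper_force: 1.5
```

Request:
carry_out(
  deltas=[0,0,0,-0.0015,0,0,-1,0,0,0,-0.0015,0,0,-1,0,0,0,-0.0015,0,0,-1,0,0,0,-0.0015,0,0,-1,0,0,0,-0.0015,0,0,-1],
)

```text
clock: 17.08
eef_pos: [561.9, 58.2, -2.7]
tool_rot: [-3.142, -0.0, -3.14]
force: [-3.2, 0.4, 2.0]
width: 85.1
gripper_force: 1.5
```

Request:
carry_out(
  deltas=[0,0,0,-0.0012,0,0,-1,0,0,0,-0.0012,0,0,-1,0,0,0,-0.0012,0,0,-1,0,0,0,-0.0012,0,0,-1,0,0,0,-0.0012,0,0,-1],
)

```text
clock: 17.7
eef_pos: [567.9, 58.2, -2.7]
tool_rot: [-3.142, 0.0, -3.14]
force: [-2.9, -0.4, 3.3]
width: 85.2
gripper_force: 1.5
```

Request:
carry_out(
  deltas=[0,0,0,-0.001,0,0,-1,0,0,0,-0.001,0,0,-1,0,0,0,-0.001,0,0,-1],
)

```text
clock: 18.08
eef_pos: [570.9, 58.2, -2.7]
tool_rot: [-3.142, 0.0, -3.14]
force: [-3.1, -0.7, 2.2]
width: 85.3
gripper_force: 1.6
```

Request:
carry_out(
  deltas=[0,0,0,-0.001,0,0,-1,0,0,0,-0.001,0,0,-1,0,0,0,-0.001,0,0,-1],
)

```text
clock: 18.45
eef_pos: [573.9, 58.2, -2.7]
tool_rot: [-3.142, -0.0, -3.14]
force: [-3.6, -0.4, 2.0]
width: 85.1
gripper_force: 1.6
```

Request:
carry_out(
  deltas=[0,0,0,-0.001,0,0,-1,0,0,0,-0.001,0,0,-1,0,0,0,-0.001,0,0,-1],
)

```text
clock: 18.82
eef_pos: [576.9, 58.2, -2.7]
tool_rot: [3.142, 0.0, -3.14]
force: [-2.7, 0.2, 2.4]
width: 85.4
gripper_force: 1.6
```

Request:
carry_out(
  deltas=[0,0,0,-0.001,0,0,-1,0,0,0,-0.001,0,0,-1],
)

```text
clock: 19.08
eef_pos: [578.9, 58.3, -2.7]
tool_rot: [3.142, 0.0, -3.14]
force: [-3.9, 0.9, 2.7]
width: 85.7
gripper_force: 1.6
```

Request:
carry_out(
  deltas=[0,0,0,-0.001,0,0,-1,0,0,0,-0.001,0,0,-1],
)

```text
clock: 19.32
eef_pos: [580.9, 58.3, -2.7]
tool_rot: [3.142, 0.0, -3.14]
force: [-3.2, 0.2, 2.0]
width: 85.1
gripper_force: 1.6
```

Request:
carry_out(
  deltas=[0,0,0,-0.001,0,0,-1,0,0,0,-0.001,0,0,-1],
)

```text
clock: 19.58
eef_pos: [581.7, 58.2, -2.7]
tool_rot: [-3.141, -0.002, -3.14]
force: [-8.0, -0.4, 5.2]
width: 85.4
gripper_force: 3.4
```

Request:
carry_out(
  deltas=[0,0,0,-0.0006,0,0,-1,0,0,0,0,0,0,-1],
)

```text
clock: 19.82
eef_pos: [582.0, 58.2, -2.8]
tool_rot: [-3.141, -0.002, -3.14]
force: [-7.1, 0.0, 5.5]
width: 85.4
gripper_force: 3.4
```

Request:
carry_out(
  deltas=[0,0,0,-0.0005,0,0,-1,0,0,0,0,0,0,-1],
)

```text
clock: 20.08
eef_pos: [582.1, 58.2, -2.8]
tool_rot: [-3.141, -0.003, -3.14]
force: [-7.2, -0.8, 6.8]
width: 85.3
gripper_force: 3.7
```

Request:
carry_out(
  deltas=[0,0,0,-0.0006,0,0,-1,0,0,0,-0.0006,0,0,-1,0,0,0,0,0,0,-1],
)

```text
clock: 20.45
eef_pos: [582.5, 58.2, -2.8]
tool_rot: [-3.14, -0.004, -3.139]
force: [-10.1, -0.3, 6.7]
width: 85.5
gripper_force: 4.6
```

Request:
carry_out(
  deltas=[0,0,0,-0.0006,0,0,-1,0,0,0,-0.0004,0,0,-1,0,0,0,0,0,0,-1],
)

```text
clock: 20.82
eef_pos: [582.8, 58.2, -2.8]
tool_rot: [-3.14, -0.006, -3.139]
force: [-10.7, -0.2, 8.8]
width: 85.3
gripper_force: 5.4
```

Request:
carry_out(
  deltas=[0,0,0,-0.0006,0,0,-1,0,0,0,0,0,0,-1,0,0,0,0,0,0,-1,0,0,0,0,0,0,-1,0,0,0,0,0,0,-1,0,0,0,0,0,0,-1,0,0,0,0,0,0,-1,0,0,0,0,0,0,-1,0,0,0,0,0,0,-1],
)

```text
clock: 21.95
eef_pos: [583.0, 58.2, -2.8]
tool_rot: [-3.14, -0.006, -3.139]
force: [-11.3, -0.0, 10.3]
width: 85.4
gripper_force: 5.8
```

Request:
carry_out(
  deltas=[0,0,0,0.0003,0,0,-1,0,0,0,0.0003,0,0,-1,0,0,0,0.0003,0,0,-1,0,0,0,0.0003,0,0,-1,0,0,0,0.0003,0,0,-1,0,0,0,0.0003,0,0,-1,0,0,0,0.0003,0,0,-1,0,0,0,0.0003,0,0,-1,0,0,0,0.0003,0,0,-1,0,0,0,0.0003,0,0,-1,0,0,0,0.0003,0,0,-1,0,0,0,0.0003,0,0,-1],
)

```text
clock: 23.45
eef_pos: [583.1, 58.3, -2.9]
tool_rot: [3.142, -0.0, -3.14]
force: [-3.8, -0.3, 1.2]
width: 85.3
gripper_force: 1.8
```

Request:
carry_out(
  deltas=[0,0,0,0.0003,0,0,-1,0,0,0,0.0003,0,0,-1,0,0,0,0.0003,0,0,-1,0,0,0,0.0003,0,0,-1,0,0,0,0.0003,0,0,-1,0,0,0,0.0003,0,0,-1,0,0,0,0.0003,0,0,-1,0,0,0,0.0003,0,0,-1,0,0,0,0.0003,0,0,-1,0,0,0,0.0003,0,0,-1,0,0,0,0.0003,0,0,-1,0,0,0,0.0003,0,0,-1],
)

```text
clock: 24.95
eef_pos: [579.5, 58.3, -2.7]
tool_rot: [3.142, 0.0, -3.14]
force: [0.5, -0.4, -0.4]
width: 85.5
gripper_force: 0.0
```

Request:
carry_out(
  deltas=[0,0,0,0.001,0,0,-1,0,0,0,0.002,0,0,-1,0,0,0,0.004,0,0,-1,0,0,0,0.006,0,0,-1,0,0,0,0.01,0,0,-1,0,0,0,0.02,0,0,-1,0,0,0,0.03,0,0,-1,0,0,0,0.03,0,0,-1,0,0,0,0.02,0,0,-1,0,0,0,0,0,0,-1,0,0,0,0,0,0,-1],
)

```text
clock: 26.32
eef_pos: [457.7, 58.3, -2.5]
tool_rot: [3.141, 0.001, -3.14]
force: [0.6, 0.1, -0.1]
width: 85.1
gripper_force: 0.0
```

```bash
python3 - <<'E'
from h import *
im=cv2.cvtColor(ctrl.get_image('top'),cv2.COLOR_RGB2BGR);cs=cv2.cvtColor(ctrl.get_image('scene'),cv2.COLOR_RGB2BGR)
s=ctrl.read_state();print(s['clock'],s['eef_pos'],s['force'])
a=cv2.resize(im[110:260,290:470],(400,333),interpolation=cv2.INTER_CUBIC);b=cv2.resize(cs[150:300,270:450],(400,333),interpolation=cv2.INTER_CUBIC)
cv2.imwrite('pics/end.png',np.hstack([a,b]))
E
```

```text
26.425 [457.78137311  58.18302966  -2.66697424] [-0.41198038 -0.83768686  0.09281648]
```

View pics/end.png

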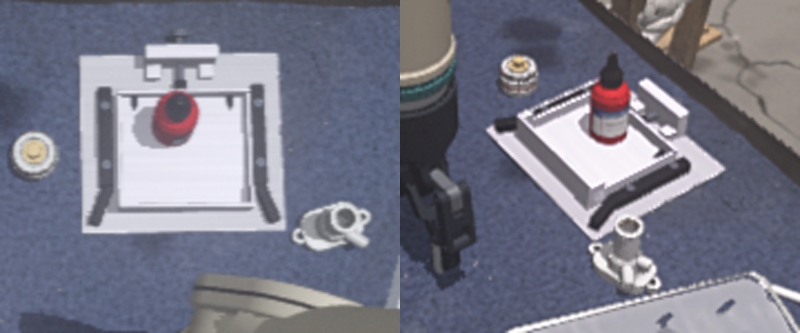

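The final picture shows the tray square between the guides with its nose on the buffer at (180,87). The bottle is upright at (175,118), the castings look undisturbed, and the gripper is clear. Handing in.

```bash
python3 -c "
from cell import ctrl
print(ctrl.finish_job())"
```

```text
the job is handed in; nothing more can be done
None
```

I handed the job in at about 26 s: the tray is over the step and resting square against the buffer, with the bottle upright and the castings apparently undisturbed. It was pressed home for about 1 s at a wrist force of 11.3 N; I put the buffer's share at 6–8 N, not measured directly, and no verdict came back.

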